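# Load and pin the bead press

## Task

Put the two spare round coin beads from the tray into the two empty pockets of the bead press, then shut its hinged lid fully, and then push the knobbed locking pin from the stand all the way down through the hole in the lid into the base. Finish while still holding: keep your fingers on the pin's knob and keep pressing it down firmly, so that the sprung collar under it stays pressed in and the lid is held shut while the glue sets. Leave the square bead, the awl and the other things where they are.

Things in the scene. Friction and masses are not known exactly. Their poses are not given: they have to be found in the camera images.
- press: Bead press (clamshell jig), plain aluminium, fixed. Base 120 mm (x) by 200 mm (y), 30 mm high; origin at the centre of its underside, z up. Hinge along y on the top edge at x = -60 mm (robot side). Three pockets in the row x = -10 mm at y = -54, 0, +54 mm. Blind pin hole, 10.5 mm wide, 20 mm deep, chamfered, at x = +35 mm, y = 0.
- lid (a joint): Lid angle, rad: 0 = shut, flat on the base; starts open at 1.75 to 2.1, leaning back towards the robot. Stiff friction hinge (0.25 N m): stays at any angle, must be pushed all the way by its outer face (towards the robot when open, on top when shut). Aluminium, 120 mm from hinge to free edge, 200 mm wide, 14 mm thick, 250 g. A 14 mm slot and an inner channel clear the beads.
- lid_hinge (a point): Point on the hinge axis at mid width of the lid, at the press's x = -60 mm, y = 0, 30 mm above the table. The axis runs along the press's y.
- lid_edge (a point): Middle of the lid's free edge, on its outer face: 120 mm from the hinge along the lid and 14 mm from the inner face's plane, which passes through the hinge axis.
- collar (a joint): Sprung steel collar, square 26 by 26 mm with a 10.5 mm chamfered round hole, around the pin hole on the lid's outer face, mid width, 95 mm from the hinge. Value = how far it is pressed in, m: 0 at rest, standing 6 mm proud of the lid; 0.004 fully in. Spring 2 N per mm (fully in: 8 N); it rises again when not pressed.
- hole_mouth (a point): Centre of the hole at the top of the collar at rest; z along the hole, up when the lid is shut, then 50 mm above the table. Below the collar a 10.5 mm hole goes through the lid; with the lid shut it is in line with the hole in the base.
- pin: Locking pin, about 40 g: 8 mm steel shaft, 34 mm long, last 4 mm only 6 mm thick, under a black round knob 20 mm diameter, 24 mm tall (58 mm in all). Origin at the foot of the shaft, z up to the knob. Starts upright in the wooden stand, its knob's underside 39 mm above the table. Fully home, the knob's underside is on the collar and can press it in.
- pin_tip (a point): Foot of the pin's shaft (the pin's origin).
- stand: Wooden block 60 mm (x) by 150 mm (y), 30 mm high, fixed; origin at the centre of its underside. Pin at y = +40 mm, awl at y = -40 mm. It and the tray stand left and right of the press, either way round.
- tray: Low white tray 110 mm (x) by 210 mm (y), walls 12 mm high, 4 mm thick, floor 4 mm, fixed; origin at the centre of its underside. Two spare coin beads and one square bead stand in a row along its y, about 64 mm apart, in any order.
- bead0_center (a point): flat round wooden coin bead, 24 mm diameter, 14 mm tall, flat side down, vertical axis, about 15 g; this point is its centre, 7 mm above its underside. Already seated in one of the pockets.
- bead1_center (a point): Spare flat round wooden coin bead, 24 mm diameter, 14 mm tall, flat side down, vertical axis, about 15 g; this point is its centre, 7 mm above its underside. Starts in the tray.
- bead2_center (a point): Spare flat round wooden coin bead, 24 mm diameter, 14 mm tall, flat side down, vertical axis, about 15 g; this point is its centre, 7 mm above its underside. Starts in the tray.
- square_bead: Bystander: square wooden bead 24 by 24 by 20 mm in the tray; fits no pocket.
- awl: Bystander: beading awl with a tapered dark wooden handle, 66 mm long, 16 mm thick, upright in the stand beside the pin; origin at its foot.
- spool: Bystander: wooden thread spool, 40 mm diameter and height, beyond the press.
- pen: Bystander: white pen, 130 mm long, 10 mm thick, lying on the table; origin at its middle.
- pocket0_floor (a point): Centre of the floor of a round pocket in the press's base, 24 mm above the table; the pocket is 28 mm wide and 6 mm deep, open to the top, chamfered. A seated bead stands 8 mm proud of the base. Which of the three positions this pocket has, varies; two of the three are empty.
- pocket1_floor (a point): Centre of the floor of a round pocket in the press's base, 24 mm above the table; the pocket is 28 mm wide and 6 mm deep, open to the top, chamfered. A seated bead stands 8 mm proud of the base. Which of the three positions this pocket has, varies; two of the three are empty.
- pocket2_floor (a point): Centre of the floor of a round pocket in the press's base, 24 mm above the table; the pocket is 28 mm wide and 6 mm deep, open to the top, chamfered. A seated bead stands 8 mm proud of the base. Which of the three positions this pocket has, varies; two of the three are empty.

How it is judged (in metres and radians):
On the way, in this order (a step that is already met when the one before it is completed fails the run):
1. a bead is seated in each of the three pockets, the lid still open (((horizontal distance between bead0_center and pocket0_floor below 0.004 m and z of bead0_center in the frame of pocket0_floor below 0.0095 m) or (horizontal distance between bead1_center and pocket0_floor below 0.004 m and z of bead1_center in the frame of pocket0_floor below 0.0095 m) or (horizontal distance between bead2_center and pocket0_floor below 0.004 m and z of bead2_center in the frame of pocket0_floor below 0.0095 m)) and ((horizontal distance between bead0_center and pocket1_floor below 0.004 m and z of bead0_center in the frame of pocket1_floor below 0.0095 m) or (horizontal distance between bead1_center and pocket1_floor below 0.004 m and z of bead1_center in the frame of pocket1_floor below 0.0095 m) or (horizontal distance between bead2_center and pocket1_floor below 0.004 m and z of bead2_center in the frame of pocket1_floor below 0.0095 m)) and ((horizontal distance between bead0_center and pocket2_floor below 0.004 m and z of bead0_center in the frame of pocket2_floor below 0.0095 m) or (horizontal distance between bead1_center and pocket2_floor below 0.004 m and z of bead1_center in the frame of pocket2_floor below 0.0095 m) or (horizontal distance between bead2_center and pocket2_floor below 0.004 m and z of bead2_center in the frame of pocket2_floor below 0.0095 m)) and value of joint lid above 1 rad), for 0.2 s.
2. the lid is fully shut (value of joint lid below 0.03 rad), for 0.2 s.
3. the pin is fully home through lid and base (z of pin_tip in the frame of hole_mouth below -0.0315 m and horizontal distance between pin_tip and hole_mouth below 0.004 m and angle between pin's own z axis and vertical below 0.08 rad and value of joint lid below 0.03 rad), for 0.1 s.
At the end, for the whole second after the job is handed in: A bead is seated in each pocket (centre within 4 mm sideways, on the floor to 2.5 mm), the lid is shut to 0.03 rad, the pin stands upright in the holes with its knob down on the collar, and the robot's fingers are still on the pin and keep the sprung collar pressed in by more than 2 mm of its 4 mm (all of step 3 and ((horizontal distance between bead0_center and pocket0_floor below 0.004 m and z of bead0_center in the frame of pocket0_floor below 0.0095 m) or (horizontal distance between bead1_center and pocket0_floor below 0.004 m and z of bead1_center in the frame of pocket0_floor below 0.0095 m) or (horizontal distance between bead2_center and pocket0_floor below 0.004 m and z of bead2_center in the frame of pocket0_floor below 0.0095 m)) and ((horizontal distance between bead0_center and pocket1_floor below 0.004 m and z of bead0_center in the frame of pocket1_floor below 0.0095 m) or (horizontal distance between bead1_center and pocket1_floor below 0.004 m and z of bead1_center in the frame of pocket1_floor below 0.0095 m) or (horizontal distance between bead2_center and pocket1_floor below 0.004 m and z of bead2_center in the frame of pocket1_floor below 0.0095 m)) and ((horizontal distance between bead0_center and pocket2_floor below 0.004 m and z of bead0_center in the frame of pocket2_floor below 0.0095 m) or (horizontal distance between bead1_center and pocket2_floor below 0.004 m and z of bead1_center in the frame of pocket2_floor below 0.0095 m) or (horizontal distance between bead2_center and pocket2_floor below 0.004 m and z of bead2_center in the frame of pocket2_floor below 0.0095 m)) and value of joint collar above 0.002 m and contact force between the fingers and pin above 2 N); the arm keeps its last pose, push and grip.
It fails at once if the awl is moved more than 30 mm (distance of awl from where it was at the start of the episode above 0.03 m).
It fails at once if the square bead is moved more than 30 mm (distance of square_bead from where it was at the start of the episode above 0.03 m).
It fails at once if the spool is moved more than 30 mm (distance of spool from where it was at the start of the episode above 0.03 m).
It fails at once if the pen is moved more than 30 mm (distance of pen from where it was at the start of the episode above 0.03 m).
It also fails if it takes over 72 s, if anything falls off the work surface, if the arm or the gripper's body presses on something with over 40 N, if the wrist force passes 120 N, or if a joint passes its speed limit or range.

## Robot

A 6-joint arm with a two-finger parallel gripper is mounted at the origin on the work surface. World frame = base frame: x ahead of the robot, y to its left, z up, the work surface at z = 0. Lengths are in mm, angles in rad, forces in N, time in s.
With the tool pointing down it reaches from about 275 to 850 mm from the base axis. Payload 5.2 kg.
Tool frame: the origin (TCP) lies at the very end of the fingers, on their centre line; the grasp point (between the pads) lies 19 mm behind it; z points along the fingers, y is the line along which they close (so a half turn about z gives the same grasp; the last joint's range is limited). The gripper opens to 85 mm and grips with 20 to 120 N. Pads are 22 mm wide; open, the fingers measure 114 mm over their backs; the gripper's body (76 mm by 85 mm) begins 54 mm behind the grasp point. The pads swing forward as they close: fully open they stand 13 mm farther back than shut.
Start: joints at [1.075, 0.259, 1.535, -0, 1.348, -0.203], TCP at [158.727, 526.603, 231.31] pointing down, gripper open.
Joint ranges: [-3.14, 3.14], [-0.91, 2.08], [0.19, 2.58], [-1.22, 4.36], [0.22, 2.71], [-3.12, 3.12]. Speed limits (rad/s): [2.57, 2.57, 3.14, 3.14, 3.14, 3.14].

## Interface

Orientations are given as a rotation vector (axis times angle).
In Python, from cell import ctrl gives the robot as it stands.
- The arm moves only by the shell command python3 -m handwheel 'ROWS' [FORCE]. ROWS is JSON, one flat list of numbers, 7 for each row, row after row: the shift along the tool's x, y, z in units of 0.25 m (1.0 is 0.25 m), then the turn, a rotation vector about the tool's x, y, z in units of 2 pi rad (1.0 is 2 pi rad), then the opening, from 0 (shut) to 1 (fully open). A call has 1 to 12 rows; each row is the pose to reach, as a shift and turn from the pose commanded when the call began, along the tool's axes at that moment, turning the shorter way round; what a row does not reach only later rows make up. A row lasts 1/8 s, in which the tool goes at most 62.5 mm and 10.7 degrees, less where a joint would pass 70% of its speed; a pose out of reach is approached as far as the arm can. A call with a number of a shift or a turn outside -1 to 1 is refused whole. A call with a gripper value outside its range is refused whole. The fingers move at their own pace and stop on an object; FORCE is the grip in N (left out, the last holds). Time passes only in rows, so rows that repeat a pose let the fingers close. It gives the time, the measured TCP pose, the force, the opening and the grip force at its end, in the units of the state.
- ctrl.get_obs(): the state, without advancing time (a new reading comes with each control period).
- ctrl.read_camera(name): name is "scene" or "top"; returns (picture, depth): 420x560x3 uint8, red, green, blue; 420x560 float32, mm along the optical axis (not along the pixel's ray), 0 where there is no reading.
- ctrl.get_calibration(name): a dict with "vfov" (degrees; the focal length in pixels is half the picture's height over the tangent of half this angle, whatever the lens; pixels are square), "cx", "cy" (the principal point, pixels), "k1" (the pictures are not rectified: a ray, as slopes to the right and down, at radius r is drawn at 1 + k1 r^2 times it, then the intrinsics apply), "rvec" (rotation vector, rad) and "tvec" (3), from world to camera coordinates, as OpenCV has them. Camera axes: x right, y down, z forward; pixel columns grow to the right and rows downward; lengths in mm; the calibration is good to about 2 mm. A picture is of the moment at which its call begins. get_calibration takes no time and is no camera call.
- ctrl.hand_in(): hands the job in; it is judged then, once.
Trained networks look in the newest picture that a camera, given by its name, has taken for a name from the list of things; names that differ only in an ending like _2 or _b are one class to them, and where a whole thing is asked for, a point or a joint stands for the part that bears it (a point fixed in the world has none). Each returns a list of dicts, best first, with "p" (0 to 1); they miss things now and then, are a little off and sometimes report something else, mostly with a low value. They report only what shows in the picture. A call takes as long as a camera call.
- ctrl.masks_of(camera, query): "region" (420x560 bool, what is visible of it) and "extent" ([left, top, right, bottom] in pixels, round what is visible of it).
The state is a dict: "time_s": time; "joint_positions": joint angles; "qvel": joint speeds; "tau": joint torques, N m; "tool_pos": TCP position; "tcp_rot": TCP orientation; "force": force on the tool from outside, world axes, zero at the start; "ft_torque": the same for the moment, N m; "opening": finger opening in mm; "grip_force": force on a finger pad.
Only numpy, scipy, OpenCV 4.12 (cv2) and the standard library are available. Lean on these libraries where they do the work, as an engineer would, in place of code of your own. Each camera call takes 0.05 s, during which the arm holds its last target. There are 200 camera calls.

## Working session

There is one attempt and no reset: what is moved stays moved. The work goes in short steps, Python scripts to look and compute and a shell command to move; the robot and the scene stay as the last step left them, time stands still between calls to the robot, and variables do not carry over. Pictures are saved under pics/ and viewed, at most 11 in all, crops included, and the job is handed in when it is done.

```bash
ls; mkdir -p pics
cat > h.py <<'E'
import numpy as np, cv2
from cell import ctrl
def cal(n):
    c=ctrl.get_calibration(n); f=210/np.tan(np.radians(c["vfov"]/2))
    R=cv2.Rodrigues(np.array(c["rvec"],float))[0]; return c,f,R,np.array(c["tvec"],float)
def rays(n,uv):
    c,f,R,t=cal(n); uv=np.atleast_2d(np.array(uv,float))
    d=(uv-[c["cx"],c["cy"]])/f; s=d.copy()
    for _ in range(20): s=d/(1+c["k1"]*(s**2).sum(1,keepdims=True))
    return np.c_[s,np.ones(len(s))]
def world(n,uv,depth):
    c,f,R,t=cal(n); return (rays(n,uv)*np.reshape(depth,(-1,1))-t)@R
def onplane(n,uv,z):
    c,f,R,t=cal(n); d=rays(n,uv)@R; o=-R.T@t
    return o+d*((z-o[2])/d[:,2])[:,None]
def cloud(n,depth,mask):
    v,u=np.nonzero(mask&(depth>0)); return world(n,np.c_[u,v],depth[v,u])
def proj(n,P):
    c,f,R,t=cal(n); q=np.atleast_2d(P)@R.T+t; s=q[:,:2]/q[:,2:]
    return s*(1+c["k1"]*(s**2).sum(1,keepdims=True))*f+[c["cx"],c["cy"]]
E
python3 - <<'E'
from h import *
np.set_printoptions(precision=1,suppress=True)
o=ctrl.get_obs();print(o["tool_pos"],o["tcp_rot"],o["opening"],o["time_s"])
for n in ("scene","top"):
    im,d=ctrl.read_camera(n); cv2.imwrite(f"pics/{n}0.png",im[:,:,::-1]); np.save(f"pics/{n}0.npy",d)
    c,f,R,t=cal(n); print(n,-R.T@t,f)
    for q in ("press","lid","collar","pin","stand","tray","bead0_center","bead1_center","bead2_center","square_bead","awl","spool","pen"):
        for m in ctrl.masks_of(n,q)[:4]:
            if m["p"]<.3: continue
            P=cloud(n,d,m["region"])
            if len(P): print(q,round(m["p"],2),np.array(m["extent"]),m["region"].sum(),np.median(P,0),np.percentile(P,3,0),np.percentile(P,97,0))
E
```

```text
pics
[158.5 526.1 230.5] [-0.5 -3.1  0. ] 85.4076483961579 0.0
scene [1670.2  -59.4  724.4] 534.2544989041781
press 0.78 [261.2 152.5 348.  236.7] 6699 [575.9  50.3  46.1] [554.1 -45.    6.7] [700.4 144.7 146.8]
lid 0.72 [260.  148.2 346.5 201.6] 3837 [563.3  51.8  95.2] [548.9 -43.2  33.8] [579.3 146.2 147.8]
pin 0.47 [422.  166.6 433.  184.3] 93 [494.7 382.3  54. ] [378.2 374.2   0.8] [501. 431.  66.]
stand 0.85 [380.5 172.  440.2 200. ] 1240 [495.7 343.1  28.6] [444.9 272.6   1.3] [524.8 412.4  33.5]
tray 0.92 [105.6 173.3 192.1 209.3] 2085 [ 495.1 -335.3    5.9] [ 424.  -432.6    1.1] [ 558.8 -234.2   14.9]
bead0_center 0.53 [317.  206.7 331.4 219.2] 73 [636.  104.1  37.9] [622.8  94.3  27.2] [642.5 113.6  40.8]
bead1_center 0.7 [261.8 152.1 343.6 199.9] 3743 [563.4  51.4  96.9] [552.2 -42.9  35.7] [579.2 145.4 147.8]
bead1_center 0.56 [171.9 179.3 180.2 188.3] 65 [ 477.2 -265.9   16.8] [ 461.4 -275.7    7.2] [ 484.9 -256.7   21.5]
bead2_center 0.61 [141.3 186.7 148.2 192.1] 59 [ 504.8 -331.5   17.4] [ 491.8 -339.9    6.4] [ 509.5 -322.7   20.6]
square_bead 0.3 [288.8 208.2 313.8
[... 990 characters left out ...]
.8] [438.8 271.9   2.2] [518.  413.9  41.5]
tray 0.78 [351.2 236.2 436.6 287.2] 2948 [ 490.6 -329.1    4.6] [ 433.  -431.8   -0.9] [ 549.8 -231.5   14.6]
bead0_center 0.39 [235.8 202.8 241.4 208.7] 46 [629.9 103.8  37.4] [621.3  95.8  33.8] [640.4 112.1  41.1]
bead2_center 0.49 [390.1 253.6 401.8 260.9] 56 [ 496.7 -330.1   17.8] [ 487.4 -340.1   12.9] [ 505.  -319.6   21.2]
square_bead 0.62 [416.7 252.6 422.1 264.3] 85 [ 500.3 -393.6   23.8] [ 489.2 -405.9    6.2] [ 511.1 -385.6   28.2]
spool 0.56 [213.3 149.5 225.7 165.5] 164 [770.4 158.3  38.9] [756.1 144.3   1.7] [788.7 174.3  44.7]
pen 0.49 [397.4 162.7 420.5 201.4] 130 [ 706.7 -375.4    9.4] [ 669.3 -397.    -1. ] [ 760.5 -345.6   14.2]
```

Run:
```python
import cv2
a=cv2.imread("pics/top0.png");b=cv2.imread("pics/scene0.png")
cv2.imwrite("pics/c1.png",cv2.resize(a[145:295,110:310],None,fx=4,fy=4,interpolation=cv2.INTER_CUBIC))
cv2.imwrite("pics/c2.png",cv2.resize(a[225:295,345:445],None,fx=7,fy=7,interpolation=cv2.INTER_CUBIC))
cv2.imwrite("pics/c3.png",cv2.resize(b[145:245,250:450],None,fx=4,fy=4,interpolation=cv2.INTER_CUBIC))
```

```text
(no output)
```

View pics/c1.png

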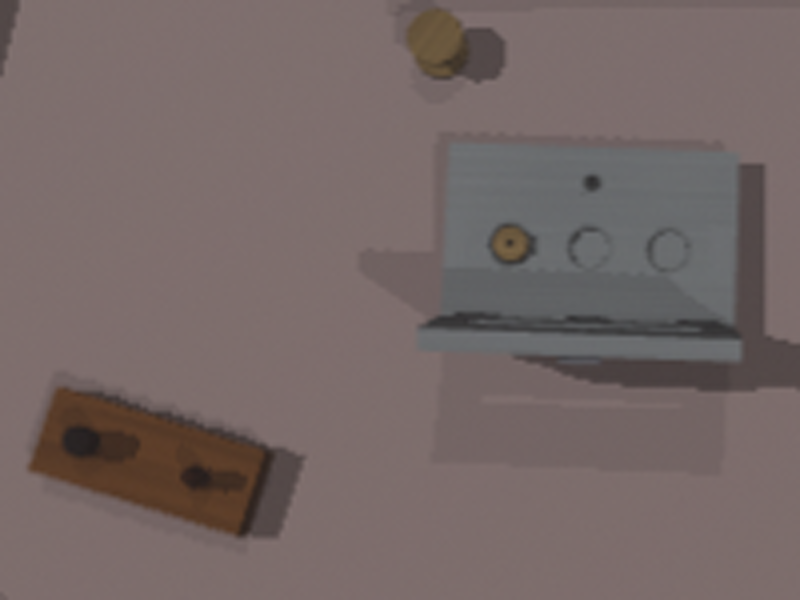

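View pics/c2.png

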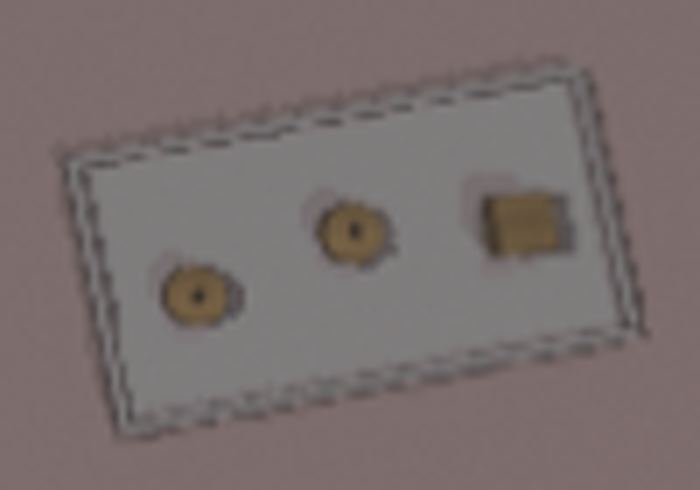

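View pics/c3.png

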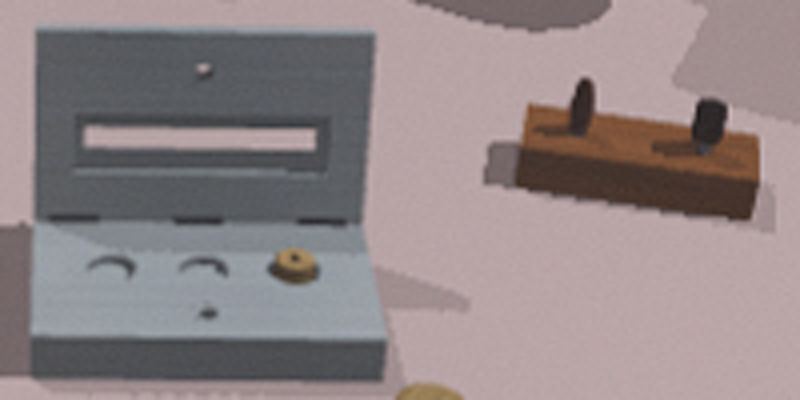

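```bash
cat > m.py <<'E'
from h import *
from scipy.optimize import least_squares
np.set_printoptions(precision=1,suppress=True)
def fitpress():
    C=lambda x,y:((x+.5)/4-.5+110,(y+.5)/4-.5+145)
    S=lambda x,y:((x+.5)/4-.5+250,(y+.5)/4-.5+145)
    obs=[("top",C(592,183),(35,0,30)),("top",C(510,243),(-10,54,38)),("top",C(448,142),(60,100,30)),("top",C(738,153),(60,-100,30)),
     ("top",C(589,248),(-10,0,30)),("top",C(668,250),(-10,-54,30)),
     ("scene",S(208,313),(35,0,30)),("scene",S(295,257),(-10,54,38)),("scene",S(33,338),(60,-100,30)),("scene",S(386,338),(60,100,30))]
    def W(p,q): c,s=np.cos(p[2]),np.sin(p[2]); return np.array([p[0]+c*q[0]-s*q[1],p[1]+s*q[0]+c*q[1],q[2]])
    f=lambda p,n=None: np.concatenate([(onplane(k,uv,q[2])[0]-W(p,q))[:2] for k,uv,q in obs if n in(None,k)])
    for n in("top","scene",None):
        r=least_squares(f,[635,51,0],args=(n,),x_scale=[1,1,.01]); print("press",n,r.x[:2],np.degrees(r.x[2])); print(f(r.x,n).reshape(-1,2).round(1).tolist())
    p=r.x
    for y in(-54,0): print("pocket",W(p,(-10,y,0)))
    print("hole",W(p,(35,0,0)),"hinge",W(p,(-60,0,0)))
if __name__=="__main__":
    fitpress()
    for n,boxes,zt in(("top",{"A":(364,260,380,274),"B":(386,252,403,265),"sq":(410,250,428,264)},18),("scene",{"A":(165,172,190,195),"B":(132,180,158,200),"sq":(100,180,130,205)},18)):
        im=cv2.imread(f"pics/{n}0.png").astype(int)
        for k,(a,b,c,d) in boxes.items():
            s=im[b:d,a:c]; m=(s[:,:,2]-s[:,:,0]>35); v,u=np.nonzero(m)
            if len(u): print(n,k,len(u),(u.min()+a,u.max()+a,v.min()+b,v.max()+b),onplane(n,(u.mean()+a,v.mean()+b),18 if n=="top" else 14)[0])
    C=lambda x,y:((x+.5)/4-.5+110,(y+.5)/4-.5+145); S=lambda x,y:((x+.5)/4-.5+250,(y+.5)/4-.5+145)
    print("knob",onplane("top",C(80,440),62),onplane("scene",S(709,120),51),"awl",onplane("top",C(197,476),66),onplane("scene",S(582,90),70))
    for n in("top","scene"):
        im=cv2.imread(f"pics/{n}0.png"); 
        b=(118,245,150,265) if n=="top" else (418,160,440,186)
        s=im[b[1]:b[3],b[0]:b[2]].max(2); v,u=np.nonzero(s<62); print(n,len(u),onplane(n,(u.mean()+b[0],v.mean()+b[1]),60 if n=="top" else 51))
    d=np.load("pics/scene0.npy"); uv=[(260+i,156) for i in range(0,85,10)]
    for q in [(285,165),(285,190),(320,165),(320,192),(300,158),(275,170),(275,192)]: print(q,world("scene",q,d[q[1],q[0]])[0])
E
python3 m.py
```

```text
press top [640.1  49.8] -0.9776283312679966
[[0.0, -0.1], [0.0, -0.4], [0.2, 0.3], [-0.3, 0.2], [-0.2, 0.1], [0.3, 0.0]]
press scene [639.4  48.6] 0.14422317715701172
[[0.5, 0.3], [-0.4, 0.5], [0.0, 0.6], [-0.2, -1.4]]
press None [639.7  49.4] -0.4766962883955036
[[0.3, -0.0], [0.8, 0.1], [1.4, 0.2], [-0.8, 0.1], [0.1, 0.6], [0.2, 0.6], [0.2, -0.1], [-1.3, -0.4], [0.7, 0.5], [-1.6, -1.5]]
pocket [629.3  -4.5   0. ]
pocket [629.7  49.4   0. ]
hole [674.7  49.1   0. ] hinge [579.7  49.9   0. ]
top A 44 (np.int64(369), np.int64(376), np.int64(264), np.int64(270)) [ 471.6 -268.5   18. ]
top B 42 (np.int64(392), np.int64(399), np.int64(254), np.int64(261)) [ 497.1 -330.5   18. ]
top sq 53 (np.int64(416), np.int64(423), np.int64(253), np.int64(260)) [ 502.4 -398.3   18. ]
scene A 39 (np.int64(169), np.int64(177), np.int64(180), np.int64(186)) [ 468.8 -268.9   14. ]
scene B 40 (np.int64(143), np.int64(151), np.int64(185), np.int64(191)) [ 494.9 -330.4   14. ]
scene sq 50 (np.int64(115), np.int64(125), np.int64(183), np.int64(188)) [ 486.6 -401.7   14. ]
knob [[490.6 381.1  62. ]] [[486.9 384.3  51. ]] awl [[468.6 301.5  66. ]] [[482.5 300.3  70. ]]
top 67 [[489.4 378.8  60. ]]
scene 68 [[490.9 382.7  51. ]]
(285, 165) [565.8  13.1 119.8]
(285, 190) [572.5  15.   55. ]
(320, 165) [560.9  96.5 117.7]
(320, 192) [577.   99.4  52.5]
(300, 158) [559.6  48.2 135.4]
(275, 170) [563.9 -10.  105.1]
(275, 192) [574.9  -9.   50.7]
```

```bash
cat > plan.py <<'E'
# usage: plan.py x y z [x y z ...] : rows from the commanded pose to waypoints, tool down with tool x=+Y, y=+X, z=-Z
import sys,json,os,numpy as np
from scipy.spatial.transform import Rotation as Ro
from cell import ctrl
R1=Ro.from_matrix(np.array([[0,1,0],[1,0,0],[0,0,-1]],float))
if os.path.exists("cmd.json"): s=json.load(open("cmd.json")); p=np.array(s["p"]); R=Ro.from_rotvec(s["r"])
else: p=np.array([158.727,526.603,231.31]); R=Ro.from_rotvec(ctrl.get_obs()["tcp_rot"])
W=np.array(sys.argv[1:],float).reshape(-1,3)
o=ctrl.get_obs(); print("t %.2f meas %s cmd %s force %s open %.1f grip %.0f"%(o["time_s"],np.round(o["tool_pos"],1),np.round(p,1),np.round(o["force"],1),o["opening"],o["grip_force"]))
for w in W:
    sh=R.inv().apply(w-p)/250; t=(R.inv()*R1).as_rotvec()/2/np.pi
    print("->",w,"shift",sh.round(4).tolist(),"turn",t.round(4).tolist(),"rows",np.ceil(max(np.linalg.norm(w-p)/62.5,np.linalg.norm(t)*360/10.7)))
    p,R=w,R1
if len(W): json.dump({"p":p.tolist(),"r":R.as_rotvec().tolist()},open("cmd.json","w"))
E
python3 plan.py 270 300 200  370 50 150  460 -200 120  471.5 -268.5 60
```

```text
t 1.40 meas [158.7 526.6 231.3] cmd [158.7 526.6 231.3] force [0.2 0.3 0.3] open 85.0 grip 0
-> [270. 300. 200.] shift [-0.6878, -0.7393, 0.1252] turn [-0.0, 0.0, 0.2034] rows 7.0
-> [370.  50. 150.] shift [-1.0, 0.4, 0.2] turn [0.0, 0.0, 0.0] rows 5.0
-> [ 460. -200.  120.] shift [-1.0, 0.36, 0.12] turn [0.0, 0.0, 0.0] rows 5.0
-> [ 471.5 -268.5   60. ] shift [-0.274, 0.046, 0.24] turn [0.0, 0.0, 0.0] rows 2.0
```

```bash
python3 -m handwheel '[-0.6878,-0.7393,0.1252,0,0,0.2034,0.55, -0.6878,-0.7393,0.1252,0,0,0.2034,0.55, -0.6878,-0.7393,0.1252,0,0,0.2034,0.55, -0.6878,-0.7393,0.1252,0,0,0.2034,0.55, -0.6878,-0.7393,0.1252,0,0,0.2034,0.55, -0.6878,-0.7393,0.1252,0,0,0.2034,0.55, -0.6878,-0.7393,0.1252,0,0,0.2034,0.55, -0.6878,-0.7393,0.1252,0,0,0.2034,0.55]' 25
python3 -m handwheel '[-1,0.4,0.2,0,0,0,0.55, -1,0.4,0.2,0,0,0,0.55, -1,0.4,0.2,0,0,0,0.55, -1,0.4,0.2,0,0,0,0.55, -1,0.4,0.2,0,0,0,0.55]'
python3 -m handwheel '[-1,0.36,0.12,0,0,0,0.55, -1,0.36,0.12,0,0,0,0.55, -1,0.36,0.12,0,0,0,0.55, -1,0.36,0.12,0,0,0,0.55, -1,0.36,0.12,0,0,0,0.55]'
python3 -m handwheel '[-0.274,0.046,0.24,0,0,0,0.55, -0.274,0.046,0.24,0,0,0,0.55, -0.274,0.046,0.24,0,0,0,0.55, -0.274,0.046,0.24,0,0,0,0.55]'
python3 - <<'E'
from h import *
im,d=ctrl.read_camera("top"); a=im[215:305,335:455,::-1]
im2,_=ctrl.read_camera("scene"); b=im2[120:210,125:245,::-1]
cv2.imwrite("pics/g1.png",cv2.resize(cv2.vconcat([a,b])[:, :],None,fx=3.3,fy=3.3,interpolation=cv2.INTER_CUBIC))
E
python3 plan.py 471.5 -268.5 12
```

```text
time_s: 2.4
tool_pos: [270.1, 299.9, 200.1]
tcp_rot: [2.22, 2.223, 0.001]
force: [0.4, 0.9, -0.9]
opening: 47.0
grip_force: 0.0
time_s: 3.02
tool_pos: [371.0, 47.2, 149.7]
tcp_rot: [2.221, 2.221, -0.0]
force: [0.1, 0.4, -0.9]
opening: 47.2
grip_force: 0.0
time_s: 3.65
tool_pos: [461.1, -203.5, 119.6]
tcp_rot: [2.22, 2.221, -0.0]
force: [0.5, 1.3, -0.1]
opening: 47.1
grip_force: 0.0
time_s: 4.15
tool_pos: [471.5, -267.2, 60.4]
tcp_rot: [-2.219, -2.223, -0.0]
force: [-0.2, -0.1, 0.2]
opening: 46.7
grip_force: 0.0
t 4.25 meas [ 471.9 -267.4   61.1] cmd [ 471.5 -268.5   60. ] force [-0.4  0.2  1.1] open 46.5 grip 0
-> [ 471.5 -268.5   12. ] shift [0.0, -0.0, 0.192] turn [0.0, 0.0, 0.0] rows 1.0
```

View pics/g1.png

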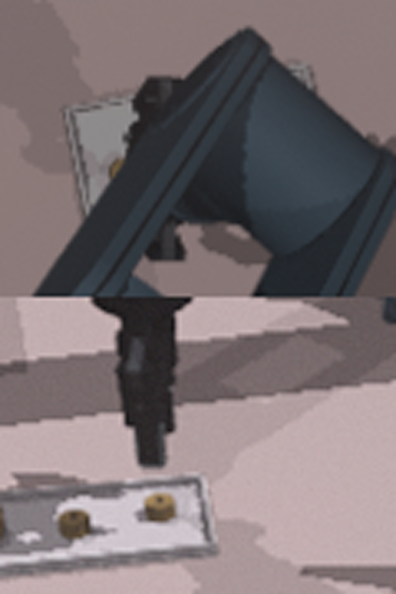

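```bash
python3 - <<'E'
from h import *
np.set_printoptions(precision=1,suppress=True)
im,d=ctrl.read_camera("scene")
print(proj("scene",[[505,-267.4,61],[495,-267.4,61],[471.5,-268.5,18]]))
for v in range(150,176,2):
    r=im[v,155:190].max(1); u=np.nonzero(r<95)[0]; print(v,u.min()+155 if len(u) else 0,u.max()+155 if len(u) else 0, len(u), d[v,170], world("scene",(170.5,v),d[v,170])[0])
E
python3 plan.py
```

```text
[[170.5 173.2]
 [171.  171.3]
 [173.1 181.3]]
150 161 177 17 1266.6298 [ 531.2 -257.6  139.2]
152 162 177 16 1270.2633 [ 530.4 -258.1  133.5]
154 162 176 15 1286.6434 [ 518.3 -260.7  121.8]
156 163 177 15 1279.4673 [ 527.3 -259.5  121.1]
158 163 177 15 1286.9053 [ 523.3 -260.7  113.6]
160 166 177 12 1306.3048 [ 508.6 -263.7  100.3]
162 166 173 8 1314.3685 [ 504.1 -264.9   92.3]
164 166 174 9 1317.7587 [ 503.7 -265.4   86.5]
166 167 174 8 1326.9888 [ 498.2 -266.9   77.8]
168 167 174 8 1316.3333 [ 510.3 -265.2   78.9]
170 167 174 8 1327.6293 [ 503.  -266.9   69.1]
172 0 0 0 1457.9926 [ 391.4 -287.3    0.2]
174 0 0 0 1444.0219 [ 406.5 -285.1    2.6]
t 4.30 meas [ 472.  -267.6   61.1] cmd [ 471.5 -268.5   12. ] force [-1.2  0.6  0.8] open 47.1 grip 0
```

```bash
sed -i 's/"p": \[471.5, -268.5, 12.0\]/"p": [471.5, -268.5, 60.0]/' cmd.json; python3 plan.py 471.5 -268.5 10.5
python3 -m handwheel '[0,0,0.1,0,0,0,0.55, 0,0,0.198,0,0,0,0.55, 0,0,0.198,0,0,0,0.55, 0,0,0.198,0,0,0,0.55, 0,0,0.198,0,0,0,0.2, 0,0,0.198,0,0,0,0.2, 0,0,0.198,0,0,0,0.2, 0,0,0.198,0,0,0,0.2]' 25
python3 plan.py
```

```text
t 4.30 meas [ 472.  -267.6   61.1] cmd [ 471.5 -268.5   60. ] force [-1.2  0.6  0.8] open 47.1 grip 0
-> [ 471.5 -268.5   10.5] shift [0.0, -0.0, 0.198] turn [0.0, 0.0, 0.0] rows 1.0
time_s: 5.3
tool_pos: [472.2, -269.0, 11.8]
tcp_rot: [2.22, 2.22, 0.0]
force: [0.3, 1.3, 5.9]
opening: 22.2
grip_force: 24.3
t 5.30 meas [ 472.2 -269.    11.8] cmd [ 471.5 -268.5   10.5] force [0.3 1.3 5.9] open 22.2 grip 24
```

```bash
python3 plan.py 471.5 -268.5 80.5
python3 -m handwheel '[0,0,-0.14,0,0,0,0.2, 0,0,-0.28,0,0,0,0.2, 0,0,-0.28,0,0,0,0.2, 0,0,-0.28,0,0,0,0.2, 0,0,-0.28,0,0,0,0.2]' 25
python3 - <<'E'
from h import *
np.set_printoptions(precision=1,suppress=True)
im,d=ctrl.read_camera("scene"); a=im[130:210,130:230,::-1]
cv2.imwrite("pics/g2.png",cv2.resize(a,None,fx=6,fy=6,interpolation=cv2.INTER_CUBIC))
print(proj("scene",[[471.5,-268.5,80],[471.5,-268.5,70]]))
E
python3 plan.py
```

```text
t 5.30 meas [ 472.2 -269.    11.8] cmd [ 471.5 -268.5   10.5] force [0.3 1.3 5.9] open 22.2 grip 24
-> [ 471.5 -268.5   80.5] shift [-0.0, 0.0, -0.28] turn [0.0, 0.0, 0.0] rows 2.0
time_s: 5.92
tool_pos: [470.8, -267.9, 79.3]
tcp_rot: [-2.22, -2.22, 0.0]
force: [-0.3, -0.7, -1.0]
opening: 22.2
grip_force: 24.5
[[171.2 160.1]
 [171.5 163.6]]
t 5.97 meas [ 470.8 -267.9   79.3] cmd [ 471.5 -268.5   80.5] force [ 0.2 -0.8 -0.3] open 21.6 grip 24
```

View pics/g2.png

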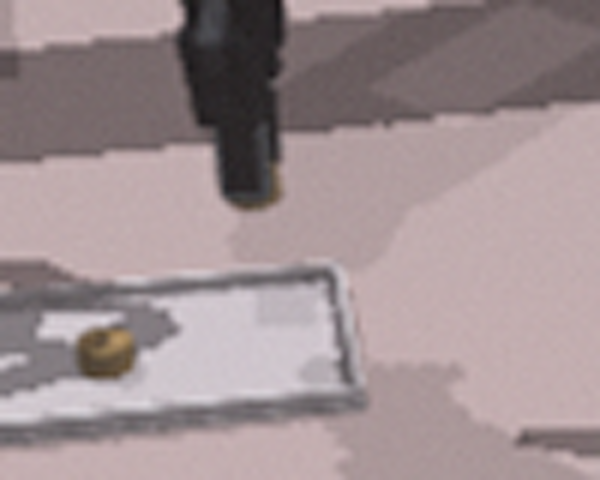

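```bash
python3 plan.py 629.5 -150 130 629.5 -5 100 629.5 -5 45
python3 -m handwheel '[0.0237,0.0316,-0.198,0,0,0,0.2, 0.474,0.632,-0.198,0,0,0,0.2, 0.474,0.632,-0.198,0,0,0,0.2, 0.474,0.632,-0.198,0,0,0,0.2, 0.474,0.632,-0.198,0,0,0,0.2]' 25
python3 -m handwheel '[0.58,0,0.12,0,0,0,0.2, 0.58,0,0.12,0,0,0,0.2, 0.58,0,0.12,0,0,0,0.2, 0.58,0,0.12,0,0,0,0.2, 0.58,0,0.12,0,0,0,0.2]'
python3 -m handwheel '[0,0,0.22,0,0,0,0.2, 0,0,0.22,0,0,0,0.2, 0,0,0.22,0,0,0,0.2, 0,0,0.22,0,0,0,0.2]'
python3 plan.py
python3 - <<'E'
from h import *
im,d=ctrl.read_camera("scene"); a=im[130:250,250:370,::-1]
im2,_=ctrl.read_camera("top"); b=im2[150:270,200:320,::-1]
cv2.imwrite("pics/g3.png",cv2.resize(cv2.hconcat([a,b]),None,fx=3.3,fy=3.3,interpolation=cv2.INTER_CUBIC))
print(proj("scene",[[629.5,-5,45],[629.3,-4,30]]))
E
```

```text
t 5.97 meas [ 470.8 -267.9   79.3] cmd [ 471.5 -268.5   80.5] force [ 0.2 -0.8 -0.3] open 21.6 grip 24
-> [ 629.5 -150.   130. ] shift [0.474, 0.632, -0.198] turn [0.0, 0.0, 0.0] rows 4.0
-> [629.5  -5.  100. ] shift [0.58, 0.0, 0.12] turn [0.0, 0.0, 0.0] rows 3.0
-> [629.5  -5.   45. ] shift [0.0, 0.0, 0.22] turn [0.0, 0.0, 0.0] rows 1.0
time_s: 6.6
tool_pos: [631.9, -146.4, 128.4]
tcp_rot: [-2.215, -2.226, -0.001]
force: [-0.7, -0.4, 0.1]
opening: 22.1
grip_force: 24.7
time_s: 7.22
tool_pos: [629.7, -6.7, 100.1]
tcp_rot: [2.222, 2.22, -0.001]
force: [0.4, -0.5, 0.3]
opening: 22.1
grip_force: 24.7
time_s: 7.72
tool_pos: [631.0, -5.9, 47.2]
tcp_rot: [2.22, 2.218, 0.003]
force: [-0.4, 0.1, 0.0]
opening: 21.9
grip_force: 24.9
t 7.72 meas [631.   -5.9  47.2] cmd [629.5  -5.   45. ] force [-0.4  0.1  0. ] open 21.9 grip 25
[[277.39726924 206.36391326]
 [277.64876908 211.6775937 ]]
```

View pics/g3.png

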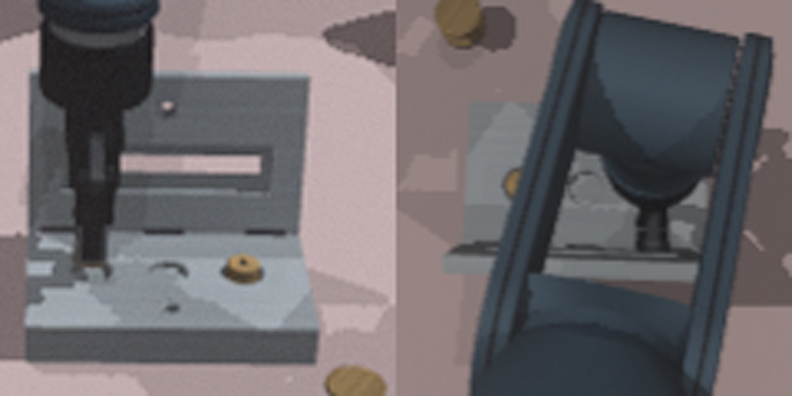

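```bash
python3 plan.py 629.5 -5 34
python3 -m handwheel '[0,0,0.044,0,0,0,0.2, 0,0,0.044,0,0,0,0.2, 0,0,0.044,0,0,0,0.2]' 25;  python3 -m handwheel '[0,0,0,0,0,0,0.2]'; python3 -m handwheel '[0,0,0,0,0,0,0.2, 0,0,0,0,0,0,0.2]'
```

```text
t 7.83 meas [630.7  -5.4  46.9] cmd [629.5  -5.   45. ] force [-0.1  0.5  0.5] open 21.9 grip 25
-> [629.5  -5.   34. ] shift [0.0, -0.0, 0.044] turn [0.0, 0.0, 0.0] rows 1.0
time_s: 8.2
tool_pos: [629.3, -4.8, 33.7]
tcp_rot: [-2.221, -2.221, 0.001]
force: [1.1, 0.1, 0.1]
opening: 21.8
grip_force: 24.9
time_s: 8.32
tool_pos: [629.6, -5.0, 34.1]
tcp_rot: [2.221, 2.221, 0.0]
force: [-0.3, 0.1, -0.2]
opening: 22.0
grip_force: 24.9
time_s: 8.57
tool_pos: [629.6, -5.0, 34.1]
tcp_rot: [2.221, 2.221, 0.0]
force: [0.3, 0.2, -0.4]
opening: 22.1
grip_force: 24.9
```

```bash
python3 plan.py 629.5 -5 31.5
python3 -m handwheel '[0,0,0.005,0,0,0,0.2, 0,0,0.01,0,0,0,0.2, 0,0,0.01,0,0,0,0.2, 0,0,0.01,0,0,0,0.2]' 25; python3 -m handwheel '[0,0,0.004,0,0,0,0.2, 0,0,0.004,0,0,0,0.2, 0,0,0.004,0,0,0,0.2]'
```

```text
t 8.57 meas [629.6  -5.   34.1] cmd [629.5  -5.   34. ] force [ 0.3  0.2 -0.4] open 22.1 grip 25
-> [629.5  -5.   31.5] shift [0.0, -0.0, 0.01] turn [0.0, 0.0, 0.0] rows 1.0
time_s: 9.07
tool_pos: [629.6, -5.0, 31.9]
tcp_rot: [2.221, 2.221, 0.0]
force: [-1.7, -0.1, 5.1]
opening: 22.0
grip_force: 25.4
time_s: 9.45
tool_pos: [629.6, -5.0, 31.8]
tcp_rot: [2.221, 2.221, 0.0]
force: [-4.2, 1.0, 9.6]
opening: 22.1
grip_force: 25.9
```

```bash
python3 plan.py 629.5 -5 30.5 629.5 -5 100.5 629.5 -150 130
python3 -m handwheel '[0,0,-0.002,0,0,0,0.45, 0,0,-0.002,0,0,0,0.45, 0,0,-0.002,0,0,0,0.45, 0,0,-0.14,0,0,0,0.45, 0,0,-0.28,0,0,0,0.45, 0,0,-0.28,0,0,0,0.45]'
python3 -m handwheel '[-0.58,0,-0.118,0,0,0,0.55, -0.58,0,-0.118,0,0,0,0.55, -0.58,0,-0.118,0,0,0,0.55, -0.58,0,-0.118,0,0,0,0.55]'
python3 - <<'E'
from h import *
im,d=ctrl.read_camera("scene"); a=im[140:250,250:360,::-1]
im2,_=ctrl.read_camera("top"); b=im2[170:280,205:315,::-1]
np.save("pics/t4.npy",im2); np.save("pics/s4.npy",im)
cv2.imwrite("pics/g4.png",cv2.resize(cv2.hconcat([a,b]),None,fx=3.6,fy=3.6,interpolation=cv2.INTER_CUBIC))
E
```

```text
t 9.45 meas [629.6  -5.   31.8] cmd [629.5  -5.   31.5] force [-4.2  1.   9.6] open 22.1 grip 26
-> [629.5  -5.   30.5] shift [0.0, -0.0, 0.004] turn [0.0, 0.0, 0.0] rows 1.0
-> [629.5  -5.  100.5] shift [0.0, 0.0, -0.28] turn [0.0, 0.0, 0.0] rows 2.0
-> [ 629.5 -150.   130. ] shift [-0.58, 0.0, -0.118] turn [0.0, 0.0, 0.0] rows 3.0
time_s: 10.2
tool_pos: [631.7, -5.4, 103.6]
tcp_rot: [2.218, 2.218, 0.006]
force: [-0.3, 0.8, -0.3]
opening: 38.3
grip_force: 0.0
time_s: 10.7
tool_pos: [629.1, -151.4, 129.2]
tcp_rot: [-2.224, -2.217, 0.0]
force: [-0.3, -0.0, -0.4]
opening: 47.1
grip_force: 0.0
```

View pics/g4.png

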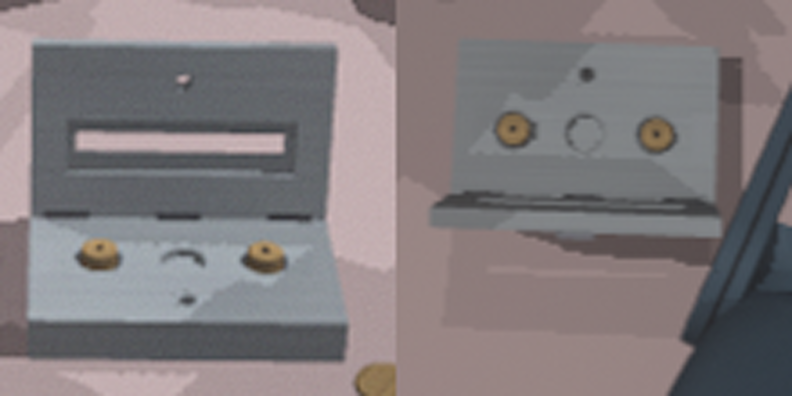

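```bash
python3 plan.py 497 -330.5 100  497 -330.5 55
python3 - <<'E'
from h import *
np.set_printoptions(precision=1,suppress=True)
for n in("scene","top"):
    D=[];
    for k in range(3):
        im,d=ctrl.read_camera(n); D.append(d)
    d=np.median(D,0); im=im.astype(int)
    m=(im[:,:,0]-im[:,:,2]>25); k,l,st,c=cv2.connectedComponentsWithStats(m.astype(np.uint8))
    for i in range(1,k):
        P=cloud(n,d,l==i)
        if st[i,4]>25 and P[:,0].mean()>590 and P[:,0].mean()<660: print(n,st[i],c[i],P.mean(0),np.percentile(P[:,2],[20,50,80,95]),onplane(n,c[i],38 if n=="top" else 36))
E
```

```text
t 10.80 meas [ 628.9 -148.6  128.8] cmd [ 629.5 -150.   130. ] force [ 0.9  0.4 -0.3] open 47.3 grip 0
-> [ 497.  -330.5  100. ] shift [-0.722, -0.53, 0.12] turn [0.0, 0.0, 0.0] rows 4.0
-> [ 497.  -330.5   55. ] shift [0.0, 0.0, 0.18] turn [0.0, 0.0, 0.0] rows 1.0
scene [273 206  10   9  65] [277.6 209.8] [632.   -4.3  37.1] [35.2 38.4 39.2 40.1] [[630.5  -4.2  36. ]]
scene [319 207  10   9  60] [323.8 210.3] [633.8 103.6  37.2] [35.7 38.3 39.3 40.2] [[632.  103.9  36. ]]
top [233 202   9   8  57] [237.1 205.5] [630.7 103.5  37.6] [36.5 38.1 39.1 40. ] [[630.6 103.5  38. ]]
top [273 203   9   9  61] [276.9 207. ] [628.9  -4.8  36.6] [36.  37.4 39.1 40.1] [[628.7  -4.8  38. ]]
```

```bash
python3 -m handwheel '[-0.722,-0.53,0.12,0,0,0,0.55, -0.722,-0.53,0.12,0,0,0,0.55, -0.722,-0.53,0.12,0,0,0,0.55, -0.722,-0.53,0.12,0,0,0,0.55, -0.722,-0.53,0.12,0,0,0,0.55, -0.722,-0.53,0.12,0,0,0,0.55]'
python3 -m handwheel '[0,0,0.18,0,0,0,0.55, 0,0,0.18,0,0,0,0.55, 0,0,0.18,0,0,0,0.55]'
python3 plan.py 497 -330.5 11
python3 -m handwheel '[0,0,0.1,0,0,0,0.55, 0,0,0.176,0,0,0,0.55, 0,0,0.176,0,0,0,0.55, 0,0,0.176,0,0,0,0.55, 0,0,0.176,0,0,0,0.2, 0,0,0.176,0,0,0,0.2, 0,0,0.176,0,0,0,0.2, 0,0,0.176,0,0,0,0.2]' 25
python3 plan.py 497 -330.5 111 629.5 -150 130 629.5 49.5 100 629.5 49.5 45
```

```text
time_s: 11.85
tool_pos: [497.5, -329.9, 100.2]
tcp_rot: [2.221, 2.221, 0.001]
force: [0.1, -0.4, -0.2]
opening: 46.8
grip_force: 0.0
time_s: 12.22
tool_pos: [498.1, -329.8, 56.0]
tcp_rot: [2.219, 2.223, 0.0]
force: [0.3, 0.0, -0.3]
opening: 47.1
grip_force: 0.0
t 12.22 meas [ 498.1 -329.8   56. ] cmd [ 497.  -330.5   55. ] force [ 0.3  0.  -0.3] open 47.1 grip 0
-> [ 497.  -330.5   11. ] shift [0.0, -0.0, 0.176] turn [0.0, 0.0, 0.0] rows 1.0
time_s: 13.22
tool_pos: [497.7, -331.1, 12.4]
tcp_rot: [2.22, 2.22, 0.0]
force: [-0.1, -0.2, 7.2]
opening: 22.2
grip_force: 24.3
t 13.22 meas [ 497.7 -331.1   12.4] cmd [ 497.  -330.5   11. ] force [-0.1 -0.2  7.2] open 22.2 grip 24
-> [ 497.  -330.5  111. ] shift [-0.0, 0.0, -0.4] turn [0.0, 0.0, 0.0] rows 2.0
-> [ 629.5 -150.   130. ] shift [0.722, 0.53, -0.076] turn [0.0, 0.0, 0.0] rows 4.0
-> [629.5  49.5 100. ] shift [0.798, 0.0, 0.12] turn [0.0, 0.0, 0.0] rows 4.0
-> [629.5  49.5  45. ] shift [0.0, 0.0, 0.22] turn [0.0, 0.0, 0.0] rows 1.0
```

```bash
python3 -m handwheel '[0,0,-0.2,0,0,0,0.2, 0,0,-0.4,0,0,0,0.2, 0,0,-0.4,0,0,0,0.2]' 25
python3 -m handwheel '[0.722,0.53,-0.076,0,0,0,0.2, 0.722,0.53,-0.076,0,0,0,0.2, 0.722,0.53,-0.076,0,0,0,0.2, 0.722,0.53,-0.076,0,0,0,0.2, 0.722,0.53,-0.076,0,0,0,0.2, 0.722,0.53,-0.076,0,0,0,0.2]'
python3 -m handwheel '[0.798,0,0.12,0,0,0,0.2, 0.798,0,0.12,0,0,0,0.2, 0.798,0,0.12,0,0,0,0.2, 0.798,0,0.12,0,0,0,0.2, 0.798,0,0.12,0,0,0,0.2, 0.798,0,0.12,0,0,0,0.2]'
python3 -m handwheel '[0,0,0.22,0,0,0,0.2, 0,0,0.22,0,0,0,0.2, 0,0,0.22,0,0,0,0.2, 0,0,0.22,0,0,0,0.2]'
python3 plan.py 629.5 49.5 34
python3 -m handwheel '[0,0,0.044,0,0,0,0.2, 0,0,0.044,0,0,0,0.2, 0,0,0.044,0,0,0,0.2, 0,0,0.044,0,0,0,0.2]'
python3 plan.py 629.5 49.5 31.5
python3 -m handwheel '[0,0,0.006,0,0,0,0.2, 0,0,0.01,0,0,0,0.2, 0,0,0.01,0,0,0,0.2, 0,0,0.01,0,0,0,0.2]'
```

```text
time_s: 13.6
tool_pos: [499.4, -332.8, 116.1]
tcp_rot: [2.214, 2.215, 0.0]
force: [0.1, 0.2, 0.2]
opening: 21.9
grip_force: 24.5
time_s: 14.35
tool_pos: [628.7, -150.2, 129.0]
tcp_rot: [-2.22, -2.221, 0.002]
force: [-0.8, -1.1, 0.3]
opening: 22.2
grip_force: 24.6
time_s: 15.1
tool_pos: [629.8, 47.2, 100.2]
tcp_rot: [2.223, 2.218, -0.0]
force: [0.4, -0.7, 0.3]
opening: 21.9
grip_force: 24.6
time_s: 15.6
tool_pos: [631.1, 48.8, 47.2]
tcp_rot: [2.22, 2.219, 0.004]
force: [-0.2, 0.3, 0.3]
opening: 22.1
grip_force: 24.9
t 15.60 meas [631.1  48.8  47.2] cmd [629.5  49.5  45. ] force [-0.2  0.3  0.3] open 22.1 grip 25
-> [629.5  49.5  34. ] shift [0.0, -0.0, 0.044] turn [0.0, 0.0, 0.0] rows 1.0
time_s: 16.1
tool_pos: [629.6, 49.6, 34.1]
tcp_rot: [2.221, 2.222, 0.0]
force: [0.1, -0.1, -0.3]
opening: 21.9
grip_force: 24.9
t 16.10 meas [629.6  49.6  34.1] cmd [629.5  49.5  34. ] force [ 0.1 -0.1 -0.3] open 21.9 grip 25
-> [629.5  49.5  31.5] shift [0.0, -0.0, 0.01] turn [0.0, 0.0, 0.0] rows 1.0
time_s: 16.6
tool_pos: [629.7, 49.6, 32.4]
tcp_rot: [2.221, 2.221, 0.001]
force: [-2.8, 0.1, 6.0]
opening: 22.2
grip_force: 25.4
```

```bash
python3 plan.py 629.5 49.5 229.5  520 60 229.5  515 95 229.5
python3 -m handwheel '[0,0,-0.002,0,0,0,0.45, 0,0,-0.002,0,0,0,0.45, 0,0,-0.002,0,0,0,0.45, 0,0,-0.14,0,0,0,0.4, 0,0,-0.392,0,0,0,0.2, 0,0,-0.592,0,0,0,0, 0,0,-0.792,0,0,0,0, 0,0,-0.792,0,0,0,0, 0,0,-0.792,0,0,0,0]'
python3 -m handwheel '[0.042,-0.438,0,0,0,0,0, 0.042,-0.438,0,0,0,0,0, 0.182,-0.458,0,0,0,0,0, 0.182,-0.458,0,0,0,0,0, 0.182,-0.458,0,0,0,0,0]'
python3 - <<'E'
from h import *
np.set_printoptions(precision=1,suppress=True)
for n in("scene","top"):
    D=[];
    for k in range(3):
        im,d=ctrl.read_camera(n); D.append(d)
    if n=="scene": cv2.imwrite("pics/g5.png",cv2.resize(im[80:260,230:400,::-1],None,fx=3.3,fy=3.3,interpolation=cv2.INTER_CUBIC))
    d=np.median(D,0); im=im.astype(int)
    m=(im[:,:,0]-im[:,:,2]>25); k,l,st,c=cv2.connectedComponentsWithStats(m.astype(np.uint8))
    for i in range(1,k):
        P=cloud(n,d,l==i)
        if st[i,4]>15 and P[:,0].mean()>590 and P[:,0].mean()<660: print(n,st[i],P.mean(0),np.percentile(P[:,2],[20,50,80,95]),onplane(n,c[i],38 if n=="top" else 36))
E
python3 plan.py
```

```text
t 16.60 meas [629.7  49.6  32.4] cmd [629.5  49.5  31.5] force [-2.8  0.1  6. ] open 22.2 grip 25
-> [629.5  49.5 229.5] shift [-0.0, 0.0, -0.792] turn [0.0, 0.0, 0.0] rows 4.0
-> [520.   60.  229.5] shift [0.042, -0.438, 0.0] turn [0.0, 0.0, 0.0] rows 2.0
-> [515.   95.  229.5] shift [0.14, -0.02, 0.0] turn [0.0, 0.0, 0.0] rows 1.0
time_s: 17.73
tool_pos: [629.1, 49.5, 228.9]
tcp_rot: [-2.221, -2.221, 0.001]
force: [0.2, -0.4, -0.1]
opening: 0.1
grip_force: 0.0
time_s: 18.35
tool_pos: [514.7, 94.8, 228.3]
tcp_rot: [-2.22, -2.221, 0.003]
force: [0.2, -0.4, 0.5]
opening: -0.2
grip_force: 0.0
scene [273 206  10   9  65] [631.8  -4.4  37.1] [34.8 38.2 39.4 40.1] [[630.3  -4.3  36. ]]
scene [296 206  10   9  67] [632.5  49.8  37. ] [35.  38.4 39.4 40.4] [[631.  50.  36.]]
scene [319 207  10   9  57] [633.4 103.6  37.5] [36.  38.5 39.5 40.2] [[631.2 103.9  36. ]]
scene [331 405   3  15  18] [ 603.   190.5 -750.2] [-751.7 -750.1 -748.8 -747.7] [[1172.1   57.3   36. ]]
top [256 203   6   8  35] [629.1  45.8  36.8] [35.9 38.1 39.7 40.3] [[628.9  45.8  38. ]]
top [273 203   9   9  58] [629.   -5.   37.2] [36.5 38.3 39.4 40.2] [[628.9  -4.9  38. ]]
top [518 218   5   5  20] [ 610.8 -698.     2.9] [1.6 3.  4.6 4.8] [[ 606.  -678.7   38. ]]
t 18.65 meas [515.2  94.5 229.2] cmd [515.   95.  229.5] force [-0.2 -0.1  0.2] open -0.2 grip 0
```

View pics/g5.png

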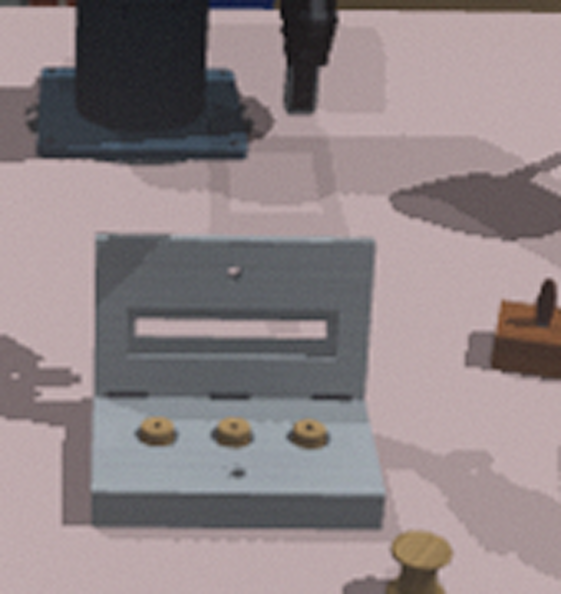

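```bash
python3 -m handwheel '[0,0,0.2,0,0,0,0, 0,0,0.418,0,0,0,0, 0,0,0.418,0,0,0,0, 0,0,0.418,0,0,0,0]'
python3 -m handwheel '[0,0.06,0,0,0,0,0, 0,0.1,0,0,0,0,0, 0,0.14,0,0,0,0,0, 0,0.18,0,0,0,0,0, 0,0.22,0,0,0,0,0, 0,0.26,0,0,0,0,0, 0,0.28,0,0,0,0,0, 0,0.28,0,0,0,0,0]'
python3 - <<'E'
from h import *
im,d=ctrl.read_camera("scene")
cv2.imwrite("pics/g6.png",cv2.resize(im[100:260,230:370,::-1],None,fx=3.3,fy=3.3,interpolation=cv2.INTER_CUBIC))
E
```

```text
time_s: 19.15
tool_pos: [516.3, 94.8, 126.6]
tcp_rot: [2.221, 2.22, 0.002]
force: [0.3, -0.1, 0.8]
opening: -0.3
grip_force: 0.0
time_s: 20.15
tool_pos: [585.7, 95.0, 124.8]
tcp_rot: [2.221, 2.221, 0.001]
force: [-0.5, 0.1, 0.3]
opening: 0.0
grip_force: 0.0
```

View pics/g6.png

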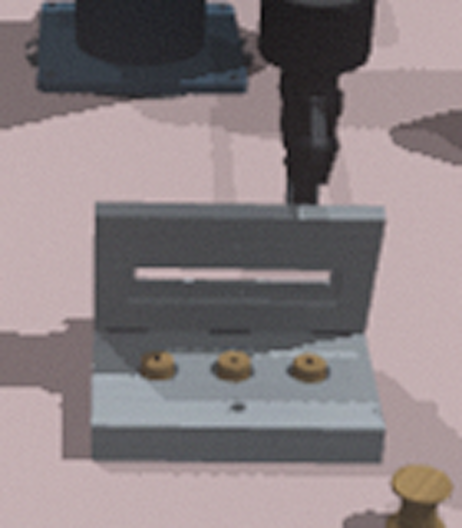

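```bash
python3 -m handwheel '[0,0.054,0.008,0,0,0,0, 0,0.108,0.024,0,0,0,0, 0,0.152,0.05,0,0,0,0, 0,0.192,0.08,0,0,0,0, 0,0.228,0.116,0,0,0,0, 0,0.26,0.156,0,0,0,0, 0,0.286,0.2,0,0,0,0, 0,0.308,0.244,0,0,0,0, 0,0.322,0.28,0,0,0,0, 0,0.33,0.31,0,0,0,0, 0,0.332,0.328,0,0,0,0, 0,0.332,0.328,0,0,0,0]'
sed -i 's/"p": \[[^]]*\]/"p": [668, 95, 43]/' cmd.json; python3 plan.py 668 95 39
python3 -m handwheel '[0,0,0.008,0,0,0,0, 0,0,0.016,0,0,0,0, 0,0,0.016,0,0,0,0]'; python3 plan.py
```

```text
time_s: 21.7
tool_pos: [667.6, 95.0, 44.0]
tcp_rot: [-2.221, -2.221, 0.001]
force: [-3.9, -0.9, 7.8]
opening: -0.3
grip_force: 3.5
t 21.70 meas [667.6  95.   44. ] cmd [668  95  43] force [-3.9 -0.9  7.8] open -0.3 grip 4
-> [668.  95.  39.] shift [0.0, -0.0, 0.016] turn [0.0, 0.0, 0.0] rows 1.0
time_s: 22.08
tool_pos: [667.7, 95.0, 43.8]
tcp_rot: [2.22, 2.221, 0.001]
force: [-10.8, -0.7, 26.8]
opening: -0.0
grip_force: 13.6
t 22.07 meas [667.7  95.   43.8] cmd [668.  95.  39.] force [-10.8  -0.7  26.8] open -0.0 grip 14
```

```bash
python3 plan.py 668 95 150  590 200 220
python3 -m handwheel '[0,0,-0.15,0,0,0,0, 0,0,-0.444,0,0,0,0, 0,0,-0.444,0,0,0,0.2, 0,0,-0.444,0,0,0,0.5]'
python3 -m handwheel '[0.42,-0.312,-0.28,0,0,0,0.5, 0.42,-0.312,-0.28,0,0,0,0.5, 0.42,-0.312,-0.28,0,0,0,0.5, 0.42,-0.312,-0.28,0,0,0,0.5]'
python3 - <<'E'
from h import *
np.set_printoptions(precision=1,suppress=True)
ims={}
for n in("top","scene"):
    D=[]
    for k in range(3): im,d=ctrl.read_camera(n); D.append(d)
    d=np.median(D,0); cv2.imwrite(f"pics/{n}7.png",im[:,:,::-1])
    for q in("pin","collar","lid"):
        for m in ctrl.masks_of(n,q)[:2]:
            if m["p"]<.3: continue
            v,u=np.nonzero(m["region"]); P=cloud(n,d,m["region"]); z={"pin":60,"collar":50,"lid":44}[q]
            print(n,q,round(m["p"],2),np.array(m["extent"]),len(u),np.median(P,0),np.percentile(P,[5,95],0),onplane(n,(u.mean(),v.mean()),z))
    ims[n]=im
a=cv2.resize(ims["top"][180:245,205:305,::-1],(400,260),interpolation=cv2.INTER_CUBIC)
b=cv2.resize(ims["scene"][180:245,250:350,::-1],(400,260),interpolation=cv2.INTER_CUBIC)
c=cv2.resize(ims["top"][230:295,105:205,::-1],(400,260),interpolation=cv2.INTER_CUBIC)
e=cv2.resize(ims["scene"][150:215,360:460,::-1],(400,260),interpolation=cv2.INTER_CUBIC)
cv2.imwrite("pics/g7.png",cv2.vconcat([cv2.hconcat([a,b]),cv2.hconcat([c,e])]))
E
```

```text
t 22.07 meas [667.7  95.   43.8] cmd [668.  95.  39.] force [-10.8  -0.7  26.8] open -0.0 grip 14
-> [668.  95. 150.] shift [-0.0, 0.0, -0.444] turn [0.0, 0.0, 0.0] rows 2.0
-> [590. 200. 220.] shift [0.42, -0.312, -0.28] turn [0.0, 0.0, 0.0] rows 3.0
time_s: 22.58
tool_pos: [668.4, 95.2, 151.1]
tcp_rot: [2.22, 2.22, 0.003]
force: [0.7, -0.7, -0.7]
opening: 33.8
grip_force: 0.0
time_s: 23.08
tool_pos: [589.2, 201.0, 219.3]
tcp_rot: [-2.219, -2.224, 0.001]
force: [0.1, 0.2, 0.6]
opening: 42.8
grip_force: 0.0
top collar 0.49 [251.4 188.5 260.6 196.5] 67 [672.7  49.9  49.3] [[662.8  39.3  26.1]
 [683.   58.4  52.7]] [[672.8  49.1  50. ]]
top lid 0.76 [219.1 178.5 296.8 226.6] 3106 [642.   50.9  44. ] [[582.6 -40.3  40.1]
 [694.5 141.4  47.3]] [[638.6  50.6  44. ]]
top lid 0.53 [416.1 252.  424.6 263. ] 76 [ 500.2 -394.8   23.8] [[ 489.4 -405.4   14.3]
 [ 511.  -386.1   26.3]] [[ 499.2 -387.8   44. ]]
scene pin 0.6 [422.  165.9 432.8 184.7] 94 [494.8 382.5  53.5] [[479.8 374.3  31. ]
 [499.3 392.1  64.6]] [[505.9 377.8  60. ]]
scene lid 0.66 [258.1 195.8 348.7 229.8] 2897 [654.8  49.5  44.8] [[587.5 -39.6  33.3]
 [699.5 139.4  46.8]] [[652.1  49.7  44. ]]
```

View pics/g7.png

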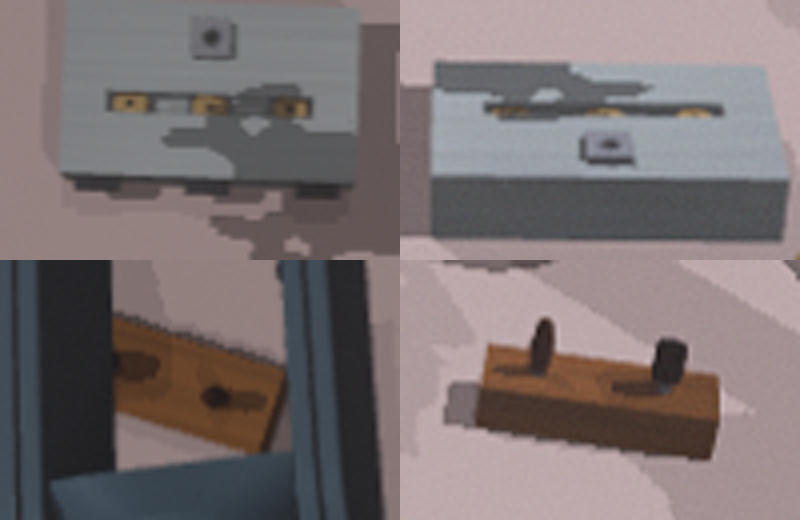

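```bash
python3 - <<'E'
from h import *
np.set_printoptions(precision=1,suppress=True,linewidth=200)
t=cv2.imread("pics/top0.png").max(2).astype(int); print(t[248:263,121:141])
print("knob",onplane("top",(129.1,255.3),63))
s=cv2.imread("pics/scene0.png").max(2).astype(int); print(s[166:188,420:436])
for P in ([490,381,63],[490,381,39],[490,383,51]): print("proj",P,proj("scene",P),proj("top",P))
T=cv2.imread("pics/top7.png").max(2).astype(int); S=cv2.imread("pics/scene7.png").max(2).astype(int)
print(T[185:194,252:264]); print(S[211:222,295:309])
for n,I,(a,b,c,e),th in(("top",T,(255,187,260,192),0),("scene",S,(299,214,305,219),0)):
    w=I[b:e,a:c]; w=np.clip(np.percentile(w,70)-w-12,0,None); v,u=np.mgrid[b:e,a:c]; uv=((u*w).sum()/w.sum(),(v*w).sum()/w.sum()); print(n,uv,onplane(n,uv,49.5))
print(proj("top",[675,49.2,50]),proj("scene",[675,49.2,50]))
E
python3 plan.py
```

```text
[[102  89  89  89  84  80  81  81  81  79  83  87  87  86  85  84  86  88  89  91]
 [ 99  89  88  86  82  81  81  80  81  81  81  86  89  89  88  87  86  84  84  86]
 [ 96  89  90  86  82  81  81  81  77  79  81  82  89  91  91  90  90  88  88  86]
 [ 92  91  91  91  85  78  69  67  60  64  68  74  84  91  91  90  91  92  91  90]
 [ 90  89  90  90  84  65  47  41  40  38  39  51  65  77  81  81  81  83  82  82]
 [ 91  90  91  90  76  52  42  42  41  41  39  38  38  51  61  64  64  64  64  65]
 [ 90  91  92  91  70  43  41  41  41  40  40  38  38  39  60  64  64  64  64  64]
 [ 85  85  86  88  68  44  41  41  40  41  41  38  37  38  60  65  65  64  65  64]
 [ 83  82  82  83  69  48  41  41  41  40  39  37  36  42  58  63  64  64  64  65]
 [ 84  84  83  82  76  58  43  41  41  41  39  36  39  51  57  63  63  63  64  64]
 [ 86  85  85  85  85  75  62  51  43  40  44  44  47  54  59  62  63  63  63  63]
 [ 86  86  87  86  86  85  81  72  65  62  65  66  67  67  69  62  61  61  62  62]
 [ 89  89  88  88  87  87  87  84  81  79  79  79  78  79  79  74  72  73  73  73]
 [ 90  89  89  90  89
[... 2518 characters left out ...]
143 125  99  88  93 119 142 147 150 162]
 [ 93 112 155 150 137 110  87  75  72 103 138 152 144 155]
 [ 90 116 155 156 151 140 132 123 128 137 151 151 146 154]
 [ 94 112 146 143 142 144 143 139 146 145 142 140 140 151]
 [ 96  97 103 103 101 103 100  99 103 100 100  98 100 129]
 [147 126  77  72  72  72  71  73  71  71  69  71  75 114]
 [171 161 143 138 140 141 134 120 122 130 140 139 137 131]]
top (np.float64(257.4273576890399), np.float64(188.86151231945627)) [[675.5  49.   49.5]]
scene (np.float64(302.14454277286137), np.float64(215.6489675516224)) [[674.4  49.2  49.5]]
[[257.3 189. ]] [[302.2 215.6]]
t 23.68 meas [590.2 199.7 219.9] cmd [590. 200. 220.] force [0.5 1.1 0.4] open 42.5 grip 0
```

```bash
python3 plan.py 490 382 130 490 382 43
python3 -m handwheel '[0.728,-0.4,0.36,0,0,0,0.5, 0.728,-0.4,0.36,0,0,0,0.5, 0.728,-0.4,0.36,0,0,0,0.5, 0.728,-0.4,0.36,0,0,0,0.5, 0.728,-0.4,0.36,0,0,0,0.5, 0.728,-0.4,0.36,0,0,0,0.5, 0.728,-0.4,0.36,0,0,0,0.5]'
python3 -m handwheel '[0,0,0.1,0,0,0,0.5, 0,0,0.2,0,0,0,0.5, 0,0,0.3,0,0,0,0.5, 0,0,0.348,0,0,0,0.5, 0,0,0.348,0,0,0,0.5, 0,0,0.348,0,0,0,0.5, 0,0,0.348,0,0,0,0.1, 0,0,0.348,0,0,0,0.1, 0,0,0.348,0,0,0,0.1, 0,0,0.348,0,0,0,0.1]' 60
python3 plan.py 490 382 118
```

```text
t 23.68 meas [590.2 199.7 219.9] cmd [590. 200. 220.] force [0.5 1.1 0.4] open 42.5 grip 0
-> [490. 382. 130.] shift [0.728, -0.4, 0.36] turn [0.0, 0.0, 0.0] rows 4.0
-> [490. 382.  43.] shift [0.0, 0.0, 0.348] turn [0.0, 0.0, 0.0] rows 2.0
time_s: 24.55
tool_pos: [491.3, 381.2, 130.9]
tcp_rot: [2.222, 2.219, 0.002]
force: [0.0, -1.0, 0.8]
opening: 43.1
grip_force: 0.0
time_s: 25.8
tool_pos: [490.7, 382.5, 44.2]
tcp_rot: [2.221, 2.221, 0.003]
force: [0.4, -0.0, 6.8]
opening: 18.0
grip_force: 58.5
t 25.80 meas [490.7 382.5  44.2] cmd [490. 382.  43.] force [ 0.4 -0.   6.8] open 18.0 grip 59
-> [490. 382. 118.] shift [-0.0, 0.0, -0.3] turn [0.0, 0.0, 0.0] rows 2.0
```

```bash
python3 -m handwheel '[0,0,-0.08,0,0,0,0.1, 0,0,-0.2,0,0,0,0.1, 0,0,-0.3,0,0,0,0.1, 0,0,-0.3,0,0,0,0.1, 0,0,-0.3,0,0,0,0.1]' 60
python3 plan.py 600 200 125  675 49 118  675 49 100
python3 -m handwheel '[-0.728,0.44,-0.028,0,0,0,0.1, -0.728,0.44,-0.028,0,0,0,0.1, -0.728,0.44,-0.028,0,0,0,0.1, -0.728,0.44,-0.028,0,0,0,0.1, -0.728,0.44,-0.028,0,0,0,0.1, -0.728,0.44,-0.028,0,0,0,0.1]'
python3 -m handwheel '[-0.604,0.3,0.028,0,0,0,0.1, -0.604,0.3,0.028,0,0,0,0.1, -0.604,0.3,0.028,0,0,0,0.1, -0.604,0.3,0.028,0,0,0,0.1, -0.604,0.3,0.028,0,0,0,0.1, -0.604,0.3,0.028,0,0,0,0.1]'
python3 -m handwheel '[0,0,0.03,0,0,0,0.1, 0,0,0.072,0,0,0,0.1, 0,0,0.072,0,0,0,0.1, 0,0,0.072,0,0,0,0.1, 0,0,0.072,0,0,0,0.1]'
python3 - <<'E'
from h import *
np.set_printoptions(precision=1,suppress=True)
im,d=ctrl.read_camera("scene"); cv2.imwrite("pics/scene8.png",im[:,:,::-1])
cv2.imwrite("pics/g8.png",cv2.resize(im[150:230,250:350,::-1],None,fx=6,fy=6,interpolation=cv2.INTER_CUBIC))
print(proj("scene",[[675,49,61],[675,49,80],[675,49,95],[675,49,50]]))
E
python3 plan.py
```

```text
time_s: 26.42
tool_pos: [489.3, 381.7, 117.0]
tcp_rot: [-2.221, -2.221, 0.002]
force: [-0.6, -0.3, 0.5]
opening: 17.6
grip_force: 59.4
t 26.43 meas [489.3 381.7 117. ] cmd [490. 382. 118.] force [-0.6 -0.3  0.5] open 17.6 grip 59
-> [600. 200. 125.] shift [-0.728, 0.44, -0.028] turn [0.0, 0.0, 0.0] rows 4.0
-> [675.  49. 118.] shift [-0.604, 0.3, 0.028] turn [0.0, 0.0, 0.0] rows 3.0
-> [675.  49. 100.] shift [0.0, 0.0, 0.072] turn [0.0, 0.0, 0.0] rows 1.0
time_s: 27.18
tool_pos: [598.8, 200.5, 123.7]
tcp_rot: [-2.22, -2.22, 0.003]
force: [0.4, 0.5, 0.6]
opening: 18.0
grip_force: 59.4
time_s: 27.92
tool_pos: [674.2, 51.2, 117.9]
tcp_rot: [-2.218, -2.224, 0.0]
force: [-0.3, 0.4, 0.2]
opening: 17.4
grip_force: 59.4
time_s: 28.55
tool_pos: [675.3, 48.9, 100.3]
tcp_rot: [2.221, 2.221, 0.001]
force: [0.0, -0.0, 1.3]
opening: 17.7
grip_force: 59.4
[[302.3 211.6]
 [302.8 204.5]
 [303.1 198.8]
 [302.1 215.6]]
t 28.60 meas [675.3  48.9 100.3] cmd [675.  49. 100.] force [ 0.1  0.5 -0.1] open 17.8 grip 59
```

View pics/g8.png

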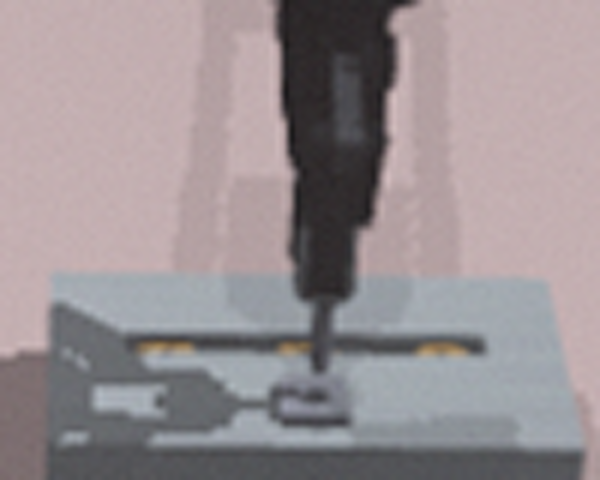

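Run:
```python
from h import *
I=cv2.imread("pics/scene8.png").max(2).astype(int)
print(I[196:220,296:311])
```

```text
[[165 167 140  81  67  49  47  49  47  45  46  53  76 129 167]
 [165 165 147  90  65  53  46  47  47  51  46  56  74 131 170]
 [161 163 151  98  65  50  51  46  45  43  42  54  85 134 167]
 [165 165 158 126  74  61  64  65  64  65  62  67 115 159 168]
 [161 164 166 156 133 112  89  65  66  75 106 125 155 168 166]
 [166 167 163 166 166 144 101  70  63 105 153 162 167 161 164]
 [162 163 163 160 164 148  94  72  76 124 170 165 164 163 161]
 [163 163 162 163 167 143  85  69  81 127 167 164 162 164 161]
 [166 166 164 166 171 143  81  73  83 131 171 167 166 167 166]
 [131 129 129 131 133 113  73  72  86 112 132 131 131 132 137]
 [ 83  80  78  79  80  77  71  77  85  91  87  85  86  89  96]
 [ 94 128 126 115 121 104  75  75  86  88  78  79  78  77  76]
 [128 157 159 143 122 101  70  74  90 105 108  98 101  99 103]
 [151 150 155 148 145 116  62  75 102 138 150 145 146 146 149]
 [177 166 163 164 164 141  72  76 110 152 161 163 167 172 175]
 [180 172 164 164 166 144  87  75 119 162 162 163 170 180 179]
 [173 162 154 157 157 150 125 124 140 155 154 159 175 177 177]
 [155 155 148 145 145 144 146 146 146 139 142 150 169 169 175]
 [114 126 118 129 144 129 122 125 133 142 138 149 158 167 177]
 [ 85  94  87  97 114  95  83  89 109 136 141 140 148 164 168]
 [105 134 136 124 101  82  75  74  99 126 136 138 149 163 167]
 [120 167 163 159 145 133 127 134 134 134 134 137 148 166 172]
 [116 152 152 151 150 150 145 150 146 135 128 126 148 173 176]
 [101 104 105 106 106 104 106 105 104 103  95 101 131 166 175]]
```

```bash
python3 plan.py 675.2 48.5 80
python3 -m handwheel '[-0.002,0.0008,0,0,0,0,0.1, -0.002,0.0008,0.02,0,0,0,0.1, -0.002,0.0008,0.04,0,0,0,0.1, -0.002,0.0008,0.06,0,0,0,0.1, -0.002,0.0008,0.08,0,0,0,0.1, -0.002,0.0008,0.08,0,0,0,0.1, -0.002,0.0008,0.08,0,0,0,0.1]' 90
python3 plan.py
```

```text
t 28.60 meas [675.3  48.9 100.3] cmd [675.  49. 100.] force [ 0.1  0.5 -0.1] open 17.8 grip 59
-> [675.2  48.5  80. ] shift [-0.002, 0.0008, 0.08] turn [0.0, 0.0, 0.0] rows 1.0
time_s: 29.48
tool_pos: [675.2, 48.4, 80.0]
tcp_rot: [2.221, 2.221, -0.0]
force: [0.2, -0.4, -1.0]
opening: 16.9
grip_force: 88.0
t 29.48 meas [675.2  48.4  80. ] cmd [675.2  48.5  80. ] force [ 0.2 -0.4 -1. ] open 16.9 grip 88
```

In the hole with no force (foot ≈41). Continue down.

```bash
python3 plan.py 675.2 48.5 60
python3 -m handwheel '[0,0,0.02,0,0,0,0.1, 0,0,0.04,0,0,0,0.1, 0,0,0.06,0,0,0,0.1, 0,0,0.08,0,0,0,0.1, 0,0,0.08,0,0,0,0.1, 0,0,0.08,0,0,0,0.1]' 90
python3 plan.py 675.2 48.5 54
python3 -m handwheel '[0,0,0.012,0,0,0,0.1, 0,0,0.024,0,0,0,0.1, 0,0,0.024,0,0,0,0.1]'
```

```text
t 29.48 meas [675.2  48.4  80. ] cmd [675.2  48.5  80. ] force [ 0.2 -0.4 -1. ] open 16.9 grip 88
-> [675.2  48.5  60. ] shift [0.0, -0.0, 0.08] turn [0.0, 0.0, 0.0] rows 1.0
time_s: 30.22
tool_pos: [675.1, 48.4, 59.8]
tcp_rot: [-2.221, -2.221, 0.001]
force: [1.1, -2.9, -2.6]
opening: 16.8
grip_force: 88.0
t 30.23 meas [675.1  48.4  59.8] cmd [675.2  48.5  60. ] force [ 1.1 -2.9 -2.6] open 16.8 grip 88
-> [675.2  48.5  54. ] shift [0.0, -0.0, 0.024] turn [0.0, 0.0, 0.0] rows 1.0
time_s: 30.6
tool_pos: [675.5, 48.4, 54.1]
tcp_rot: [2.221, 2.221, 0.0]
force: [0.9, -1.2, 2.0]
opening: 16.8
grip_force: 88.2
```

```bash
python3 plan.py 675.2 48.5 51
python3 -m handwheel '[0,0,0.006,0,0,0,0.1, 0,0,0.012,0,0,0,0.1, 0,0,0.012,0,0,0,0.1]' 90
python3 plan.py 675.2 48.5 48
python3 -m handwheel '[0,0,0.006,0,0,0,0.1, 0,0,0.012,0,0,0,0.1, 0,0,0.012,0,0,0,0.1, 0,0,0.012,0,0,0,0.1]'
```

```text
t 30.60 meas [675.5  48.4  54.1] cmd [675.2  48.5  54. ] force [ 0.9 -1.2  2. ] open 16.8 grip 88
-> [675.2  48.5  51. ] shift [0.0, -0.0, 0.012] turn [0.0, 0.0, 0.0] rows 1.0
time_s: 30.98
tool_pos: [675.5, 48.4, 51.8]
tcp_rot: [2.221, 2.221, 0.001]
force: [-0.4, -1.3, 5.8]
opening: 16.5
grip_force: 88.8
t 30.98 meas [675.5  48.4  51.8] cmd [675.2  48.5  51. ] force [-0.4 -1.3  5.8] open 16.5 grip 89
-> [675.2  48.5  48. ] shift [0.0, -0.0, 0.012] turn [0.0, 0.0, 0.0] rows 1.0
time_s: 31.48
tool_pos: [675.6, 48.4, 51.2]
tcp_rot: [2.22, 2.22, 0.002]
force: [-6.2, -1.7, 17.5]
opening: 16.8
grip_force: 90.6
```

```bash
python3 -m handwheel '[0,0,0.002,0,0,0,0.1, 0,0,0.002,0,0,0,0.1, 0,0,0.002,0,0,0,0.1, 0,0,0.002,0,0,0,0.1]' 90; python3 -c "
from cell import ctrl
print(ctrl.hand_in())"
```

```text
time_s: 31.98
tool_pos: [675.6, 48.4, 51.2]
tcp_rot: [2.22, 2.22, 0.002]
force: [-5.9, -2.2, 20.1]
opening: 16.4
grip_force: 90.8
the job is handed in; nothing more can be done
None
```

I handed the job in at 32.0 s, but the hand-in gave no verdict back: all three pockets are filled, the lid is shut, and the pin is home and held down with about 20 N, with the collar fully pressed in as far as tool height and force show.

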